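Set a bar sample in the V-block clamp with running clearance

TASK

Pick the long thick round bar out of the tray, leaving the other bars in it, lay it in the two V-blocks and slide it under the stirrup until its end is home against the end stop. Then turn the thumbscrew clockwise until it seats hard, and back it off a quarter turn so that the bar stays captive but can be rolled freely under the loupe. Finish still gripping the thumbscrew there, so that it cannot creep; do not let go of it, and do not knock over or push about the loupe and the bottle.

Things in the scene. Friction and masses are not known exactly. Their poses are not given: they have to be found in the camera images.
- bar: The sample: plain round steel bar, 18 mm in diameter, 155 mm long (both ends alike, 2 mm chamfer), about 0.3 kg; lies in the tray at the start. Origin at its middle, on its axis; x runs along the bar. It is the only round bar in the tray that is both thick and long.
- thin_rod: Round steel rod, 10 mm in diameter, 155 mm long; stays in the tray. Origin at its middle, x along it.
- hex_bar: Hexagonal steel bar, 16 mm across flats, 140 mm long; stays in the tray. Origin at its middle, x along it.
- short_bar: Round steel bar, 18 mm in diameter but only 80 mm long; stays in the tray. Origin at its middle, x along it.
- tray: Shallow aluminium sample tray, fixed: 200 mm along x, 244 mm along y (y = -144 to +100 mm), rim 19 mm above the desk, floor 6 mm above it, walls 3 mm. Origin under the middle of the bar field (y = -97 to +97 mm), where the four bars lie side by side within 0.1 rad of x, about 46 mm apart; which is where varies. Right of a 15 mm high rib lie three round resin mounts, 30 x 16 mm.
- clamp: V-block clamp fixed to the desk: dark base plate 200 x 80 x 8 mm, long side along x, origin under its centre. On it two V-blocks in line, 44 mm wide, tops at z = 40 mm: a plain one at x = -75 to -45 mm, the clamp block at +50 to +80 mm, open gap between for fingers. The bar goes in along +x; home, its middle is at x = 2.5, y = 0, z = 42.7 mm, both Vs carrying it.
- clamp_rest (a point): On the clamp at x = -60 mm: middle of the plain block's V, on the axis of a bar lying in it. Both Vs are 90 degrees, 20 mm wide at the top, 10 mm deep, along the clamp's x at y = 0, open above; a bar can be laid into this one from above.
- clamp_entry (a point): On the clamp at x = +50 mm: mouth of the clamp block's V (flared over the first 10 mm), on the axis (z = 42.7 mm) of a bar lying in it; axes as the clamp's. An aluminium stirrup (U-strap) spans this block at x = 56 to 70 mm: legs outside y = +-22 mm, bridge from z = 60 to 68 mm, so the bar must slide in from this mouth.
- clamp_stop (a point): On the clamp at x = +80 mm: face of the steel end stop (40 mm wide, top at z = 49 mm) that closes the clamp block, on the axis of a bar lying in the Vs. Axes as the clamp's.
- thumbscrew: Steel thumbscrew upright in the stirrup at clamp x = 63, y = 0 mm. A flat upright spade 32 mm wide (its x), 9 mm thick (its y), 20 mm high, to be pinched across its thickness, on a round shoulder 19 mm across. Seated, the shoulder is on the bridge (z = 68 mm) and the spade spans z = 75 to 95 mm; rises 8 mm per turn. Friction 0.04 N m; stays where left. Origin on the desk below it, plus its rise.
- thumbscrew_grip (a point): Middle of the spade, on the screw's axis, 85 mm above the desk when seated; turns and rises with the screw: x along the spade's width, y across its thickness.
- thumbscrew_turn (a joint): Angle of the thumbscrew, rad: 0 = seated, shoulder hard on the bridge (solid stop; the spade then lies along the clamp's x); grows as it is unscrewed, counter-clockwise from above (spade yaw = clamp yaw + this). Starts at 3.4 to 4.4. A quarter turn off the seat reads 1.57.
- pad: White pad, 12 mm across, sprung under the screw's end, same axis; rises and sinks with the screw, does not turn. Touches the bar from about 0.95 rad before the seat, presses on it with some 6 N at the seat. At the start its underside is 3.1 to 4.4 mm above the top of a bar in the V. Origin at desk height below it, plus its rise.
- loupe: Black stand loupe, 37 mm in diameter, 39 mm high, standing on the desk beyond the tray and the clamp; leave alone. Origin under its centre.
- oil_bottle: Small dropper bottle, 26 mm in diameter, 69 mm high, standing on the desk to the right of the tray; leave alone. Origin under its centre.
Things that resemble listed ones, but are neither listed nor needed, are in the scene too. There is more than one size of the clamp; the one meant has the size given above.

How it is judged (in metres and radians):
On the way, in this order (a step that is already met when the one before it is completed fails the run):
1. the long thick round bar lies in both Vs, under the stirrup, home against the end stop (x of bar in the frame of clamp between -0.002 and 0.0065 m and y of bar in the frame of clamp between -0.003 and 0.003 m and z of bar in the frame of clamp between 0.0395 and 0.0455 m and angle between the x axis of bar and the x axis of clamp, either way round below 0.05 rad), for 0.2 s.
2. the thumbscrew is seated (within 0.08 rad of its stop) with its pad pressing on the bar (all of step 1 and value of joint thumbscrew_turn below 0.08 rad and contact force between pad and bar above 2 N), for 0.1 s.
At the end, for the whole second after the job is handed in: Fingers grip the thumbscrew (over 3 N), still, at 1.25 to 1.89 rad off its seat; the bar is home in both Vs (4 mm along, 3 mm across and in height, 0.05 rad), touched neither by the fingers nor by the pad (under 1.5 N); the other three bars are in the tray (all of step 1 and value of joint thumbscrew_turn between 1.25 and 1.89 rad and velocity of joint thumbscrew_turn between -0.1 and 0.1 rad/s and contact force between the fingers and thumbscrew above 3 N and contact force between the fingers and bar below 0.5 N and contact force between pad and bar below 1.5 N and x of thin_rod in the frame of tray between -0.09 and 0.09 m and y of thin_rod in the frame of tray between -0.097 and 0.097 m and z of each of thin_rod, hex_bar, short_bar in the frame of tray below 0.02 m and x of hex_bar in the frame of tray between -0.09 and 0.09 m and y of hex_bar in the frame of tray between -0.097 and 0.097 m and x of short_bar in the frame of tray between -0.09 and 0.09 m and y of short_bar in the frame of tray between -0.097 and 0.097 m); the arm keeps its last pose, push and grip.
It fails at once if the loupe is pushed more than 20 mm or knocked over (distance of loupe from where it was at the start of the episode above 0.02 m or angle between loupe's own z axis and vertical above 0.5 rad).
It fails at once if the bottle is pushed more than 20 mm or knocked over (distance of oil_bottle from where it was at the start of the episode above 0.02 m or angle between oil_bottle's own z axis and vertical above 0.5 rad).
It also fails if it takes over 72 s, if anything falls off the work surface, if the arm or the gripper's body presses on something with over 40 N, if the wrist force passes 120 N, or if a joint passes its speed limit or range.

ROBOT

A 6-joint arm with a two-finger parallel gripper is mounted at the origin on a cart in front of the work surface, level with it; the furniture and walls round the work are solid. World frame = base frame: x ahead of the robot, y to its left, z up, the work surface at z = 0. Lengths are in mm, angles in degrees, forces in N, time in s.
With the tool pointing down it reaches from about 300 to 850 mm from the base axis. Payload 4.2 kg.
Tool frame: the origin (TCP) lies at the very end of the fingers, on their centre line; the grasp point (between the pads) lies 19 mm behind it; z points along the fingers, y is the direction in which the jaws open and shut (so a half turn about z gives the same grasp; the last joint's range is limited). The gripper opens to 91 mm and grips with 3 to 60 N. Pads are 32 mm wide; open, the fingers measure 118 mm over their backs; the gripper's body (76 mm by 178 mm) begins 60 mm behind the grasp point.
Start: joints at [70.989, 18.312, 89.639, -0, 72.044, -1.146], TCP at [176.398, 547.294, 180.176] pointing down, gripper open.
Joint ranges: [-177.97, 177.97], [-48.28, 115.42], [12.27, 149.76], [-77.06, 257.06], [2.81, 150.46], [-146.56, 146.56]. Speed limits (degrees/s): [147.25, 147.25, 180, 180, 180, 180].

INTERFACE

Orientations are given as [roll, pitch, yaw] about the fixed x, y, z axes, in that order (R = Rz(yaw) Ry(pitch) Rx(roll)).
In Python, from workcell import monitor, eyes, job gives the robot as it stands.
- The arm moves only by the tool move_arm, never from a script. Its argument "increments" is a list that holds one entry, the list of rows, each a list of 7 numbers: the opening, from 0 (shut) to 1 (fully open), then the shift along the tool's x, y, z in cm, then the turn, a rotation vector about the tool's x, y, z in rad. In form: [[[jaw, x, y, z, ax, ay, az], ...]]. A call has 1 to 12 rows; each row shifts and turns the pose as measured when the row begins, along the tool's axes as they then stand; what a row does not reach is not made up. A row lasts 1/8 s, in which the tool goes at most 62.5 mm and 10.7 degrees, less where a joint would pass 70% of its speed; a pose out of reach is approached as far as the arm can. A call is refused whole if a number of a shift passes 6.25 or a number of a turn 0.188, either way. A call with a gripper value outside its range is refused whole. The fingers move at their own pace and stop on an object; "force" is the grip in N (left out, the last holds). Time passes only in rows, so rows that do not move let the fingers close. It gives the time, the measured TCP pose, the force and the opening at its end, in the units of the state.
- monitor.state(): the state, without advancing time (a new reading comes with each control period).
- eyes.grab_frame(name): name is "scene" or "top" or "wrist"; returns a dict with "color" (400x640x3 uint8, red, green, blue), "z_map" (400x640 float32, mm along the optical axis (not along the pixel's ray), 0 where there is no reading), "camera_matrix" (3x3 intrinsics, pixels), "dist_coeffs" ([k1, k2, p1, p2, k3] as OpenCV has them; the pictures are not rectified), "rvec" (rotation vector, rad) and "tvec" (3), from world to camera coordinates, as OpenCV has them. Camera axes: x right, y down, z forward; pixel columns grow to the right and rows downward; lengths in mm; the calibration is good to about 2 mm. A picture is of the moment at which its call begins.
- job.job_done(): hands the job in, once; it reports no verdict.
The state is a dict: "time_s": time; "qpos": joint angles; "qvel": joint speeds; "effort": joint torques, N m; "ee_pos": TCP position; "ee_rot": TCP orientation; "force": force on the tool from outside, world axes, zero at the start; "torque": the same for the moment, N m; "gripper_width": finger opening in mm.
Only numpy, scipy, OpenCV 4.12 (cv2) and the standard library are available. Lean on these libraries where they do the work, as an engineer would, in place of code of your own. Each camera call takes 0.05 s, during which the arm holds its last target. There are 200 camera calls.

## Working session

There is one attempt and no reset: what is moved stays moved. The work goes in short steps, Python scripts to look and compute and a tool call to move; the robot and the scene stay as the last step left them, time stands still between calls to the robot, and variables do not carry over. Pictures are saved under pics/ and viewed, about 8 in all and at most 12, crops included, and the job is handed in when it is done.

Besides the shell and the picture viewer there is one more tool, called after "Call:" by a JSON object that holds its "api" and its "payload". move_arm: Moves the arm, as the interface text tells. Its arguments: {"type":"object","properties":{"increments":{"type":"array"},"force":{"type":"number"}},"required":["increments"]}

```bash
ls; mkdir -p pics; cat > h.py <<'E'
import numpy as np, cv2
from workcell import monitor, eyes, job
def cam(f):
    R=cv2.Rodrigues(np.array(f["rvec"],float))[0]; t=np.array(f["tvec"],float).ravel()
    return np.array(f["camera_matrix"],float),np.array(f["dist_coeffs"],float),R,t
def ray(f,px,z):
    K,D,R,t=cam(f)
    p=cv2.undistortPoints(np.array(px,float).reshape(-1,1,2),K,D).reshape(-1,2)
    d=np.c_[p,np.ones(len(p))]@R; c=-R.T@t
    return c+d*((z-c[2])/d[:,2])[:,None]
def cloud(f):
    K,D,R,t=cam(f); h,w=f["z_map"].shape
    u,v=np.meshgrid(np.arange(w),np.arange(h))
    p=cv2.undistortPoints(np.stack([u,v],-1).reshape(-1,1,2).astype(float),K,D).reshape(-1,2)
    P=np.c_[p,np.ones(len(p))]*f["z_map"].reshape(-1,1)
    W=(P-t)@R; W[f["z_map"].ravel()<=0]=np.nan
    return W.reshape(h,w,3)
def proj(f,P):
    K,D,R,t=cam(f); return cv2.projectPoints(np.array(P,float).reshape(-1,3),R,t,K,D)[0].reshape(-1,2)
def save(n,img): cv2.imwrite(f"pics/{n}.png",cv2.cvtColor(img,cv2.COLOR_RGB2BGR))
E
python3 - <<'E'
from h import *
import pickle
print(monitor.state())
F={n:eyes.grab_frame(n) for n in("top","scene","wrist")}
pickle.dump(F,open("f0.pkl","wb"))
for n,f in F.items():
    K,D,R,t=cam(f); print(n,-R.T@t,R[2],K[0,0],D)
save("a_top",F["top"]["color"]); save("a_scene",F["scene"]["color"])
E
```

```text
pics
{'time_s': 0.0, 'qpos': array([ 7.09906173e+01,  1.83535501e+01,  8.97060822e+01, -9.15575453e-04,
        7.20421933e+01, -1.14544466e+00]), 'qvel': array([ 0.18909831,  0.09699847, -0.07774998,  0.01169566, -0.08396548,
        0.13306926]), 'effort': array([-2.04938013e-03, -4.12467742e+01, -2.31966573e+01,  7.28021446e-02,
        4.57935117e-02, -1.47830319e-04]), 'ee_pos': array([176.20600398, 546.75612047, 179.30337658]), 'ee_rot': array([-1.79898177e+02, -1.16524295e-03,  1.62136344e+02]), 'force': array([-0.04413353, -0.24679671, -0.22290765]), 'torque': array([-0.0152795 , -0.02497227, -0.04292706]), 'gripper_width': 91.15171558563806}
top [ 350.96686273  114.48361369 1382.99463827] [ 0.05738608 -0.013396   -0.99826218] 480.895115624647 [-0.00552814  0.          0.          0.          0.        ]
scene [-121.75581514 -602.82857025  515.52984137] [ 0.55397728  0.70760681 -0.43863627] 363.6268790733597 [-0.07860466  0.          0.          0.          0.        ]
wrist [112.22777071 567.832849   384.2904874 ] [ 0.22809649 -0.07523286 -0.97072757] 315.48361544259234 [-0.02963706  0.          0.          0.          0.        ]
```

View pics/a_top.png

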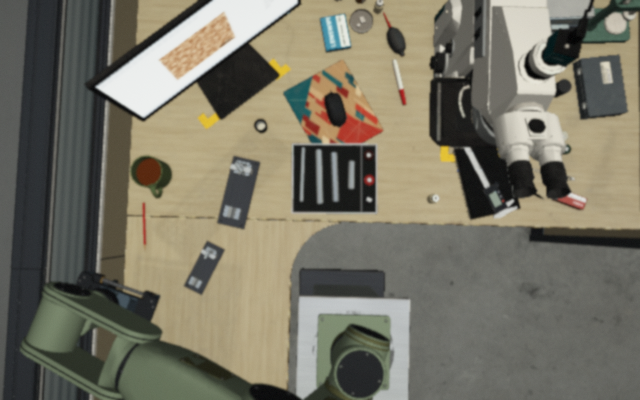

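View pics/a_scene.png

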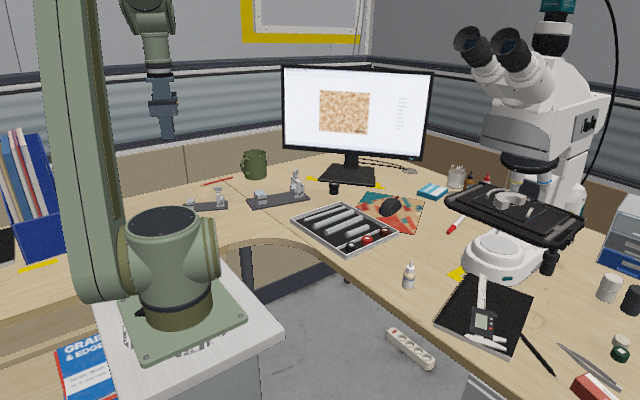

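The top view shows the tray at (335,178) with 4 bars, two dark clamps at (239,191) and (204,267), the loupe at (261,126) and the bottle at (433,198). The scene view shows both clamps with their stirrups at the far end. I'll measure next.

```bash
cat > m1.py <<'E'
from h import *
import pickle
F=pickle.load(open("f0.pkl","rb")); f=F["top"]; I=f["color"]; C=cloud(f)
g=I.max(2)
def rect(mask,z):
    m=mask.astype(np.uint8); cs,_=cv2.findContours(m,cv2.RETR_EXTERNAL,cv2.CHAIN_APPROX_NONE)
    for c in cs:
        if len(c)<12: continue
        P=ray(f,c.reshape(-1,2),z)[:,:2].astype(np.float32); (x,y),(a,b),th=cv2.minAreaRect(P)
        if a<b: th+=90
        yield x,y,max(a,b),min(a,b),(th+90)%180-90,c.reshape(-1,2).mean(0)
roi=np.zeros(g.shape,bool); roi[145:305,180:270]=1
mk=cv2.morphologyEx(((g<100)&roi).astype(np.uint8),cv2.MORPH_CLOSE,np.ones((7,7)))
for r in rect(mk,8): print("dark",np.round(r[:5],1),np.round(r[5]))
roi[:]=0; roi[147:209,297:357]=1
for r in rect((g>110)&roi,12): print("bar",np.round(r[:5],1),np.round(r[5]))
roi[:]=0; roi[140:216,288:382]=1
for r in rect(cv2.morphologyEx(((g<100)&roi).astype(np.uint8),cv2.MORPH_CLOSE,np.ones((15,15))),6): print("tray",np.round(r[:5],1),np.round(r[5]))
for n,u,v in(("loupe",261,126),("bottle",433,198),("desk",260,230)): print(n,C[v,u])
# bar heights per column
for u in range(298,360,1): print(u,np.round(C[178,u],0),g[178,u],end=" | ")
a=cv2.resize(I[140:300,180:390],None,fx=3.7,fy=3.7,interpolation=cv2.INTER_CUBIC); save("b",a)
E
python3 m1.py
```

```text
dark [223.9 427.  140.5  54.9 -25.1] [205. 265.]
dark [440.6 337.1 195.9  77.6 -11.4] [240. 188.]
bar [499.9  16.9  77.8  11.5   1.4] [351. 175.]
bar [494.3  64.  138.4  14.1   3.9] [335. 176.]
bar [493.1 108.5 155.3  14.5   3.1] [319. 176.]
bar [ 4.973e+02  1.577e+02  1.497e+02  8.300e+00 -4.000e-01] [302. 174.]
tray [496.1  64.8 235.4 205.6 -88.7] [334. 177.]
loupe [627.70082823 276.64415588  34.06842029]
bottle [ 436.42303454 -209.25094003   56.0858283 ]
desk [333.79317212 272.72133284   1.60288352]
298 [486. 169.   3.] 27 | 299 [486. 166.   6.] 48 | 300 [486. 163.  11.] 92 | 301 [485. 160.  14.] 133 | 302 [486. 157.  12.] 147 | 303 [486. 154.  11.] 123 | 304 [487. 151.   0.] 76 | 305 [486. 148.  11.] 39 | 306 [487. 146.   7.] 25 | 307 [487. 143.   0.] 27 | 308 [487. 140.   4.] 26 | 309 [487. 137.   6.] 27 | 310 [487. 134.   9.] 24 | 311 [487. 131.   7.] 26 | 312 [487. 128.   4.] 24 | 313 [487. 126.   6.] 26 | 314 [487. 123.   7.] 29 | 315 [487. 120.   6.] 51 | 316 [486. 117.  20.] 91 | 317 [486. 114.  24.] 130 | 318 [486. 111.  20.] 154 | 319 [486. 108.  23.] 166 | 320 [486. 106.
[... 338 characters left out ...]
68.  20.] 145 | 334 [487.  66.  24.] 165 | 335 [488.  63.  20.] 163 | 336 [488.  60.  19.] 144 | 337 [489.  57.  12.] 112 | 338 [489.  54.   6.] 69 | 339 [490.  51.   4.] 40 | 340 [489.  48.  11.] 28 | 341 [490.  45.   5.] 26 | 342 [490.  42.   5.] 27 | 343 [490.  39.   4.] 28 | 344 [490.  37.   8.] 26 | 345 [490.  33.   4.] 25 | 346 [490.  31.   7.] 30 | 347 [490.  28.   8.] 51 | 348 [489.  25.  15.] 91 | 349 [488.  23.  25.] 128 | 350 [488.  21.  28.] 151 | 351 [489.  18.  24.] 165 | 352 [489.  15.  24.] 162 | 353 [490.  11.  15.] 141 | 354 [491.   8.   6.] 96 | 355 [491.   5.   5.] 49 | 356 [491.   2.   5.] 28 | 357 [491.  -1.   4.] 26 | 358 [491.  -4.   4.] 26 | 359 [492.  -7.   2.] 38 |
```

View pics/b.png

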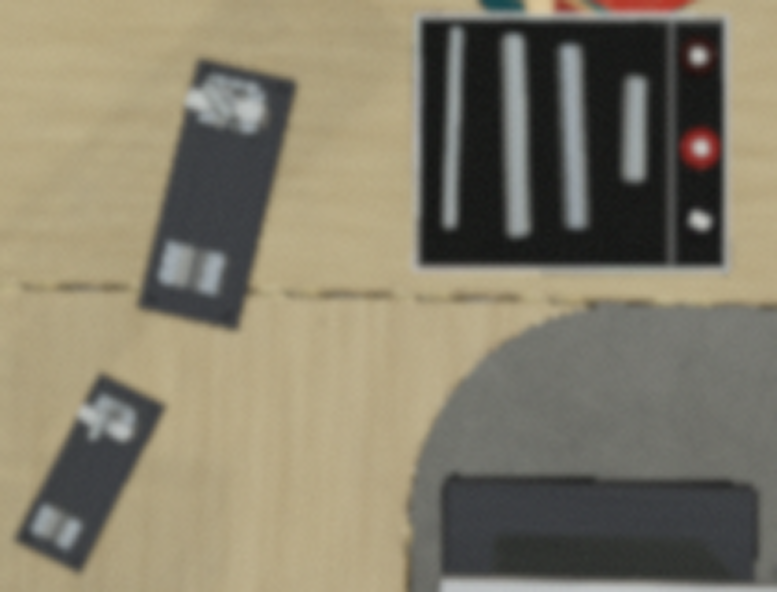

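Bars at (302,174) 10 mm thin rod, (319,176) 155 long thick, (335,176) 138 long = hex, (351,175) 78 long = short. The one meant is at (319,176), as only it is both thick and about 155 mm long. The larger dark plate (196x78, centre (441,337), yaw -11.4°) is the clamp meant. The smaller one (140x55) is the decoy.

Moving over the bar for a close look.

Call:
{"api": "move_arm", "payload": {"increments": [[[1,0,0,0,0,0,-0.182],[1,0,0,0,0,0,-0.182],[1,-3.1,-4.5,0,0,0,0],[1,-3.1,-4.5,0,0,0,0],[1,-3.1,-4.5,0,0,0,0],[1,-3.1,-4.5,0,0,0,0],[1,-3.1,-4.5,0,0,0,0],[1,-3.1,-4.5,0,0,0,0],[1,-3.1,-4.5,0,0,0,0],[1,-3.1,-4.5,0,0,0,0],[1,-3.1,-4.5,0,0,0,0],[1,0,0,0,0,0,0]]]}}

```text
time_s: 1.65
ee_pos: [489.8, 149.1, 177.0]
ee_rot: [-179.8, -0.1, -176.1]
force: [-0.6, 0.5, -0.5]
gripper_width: 91.2
```

```bash
cat >> h.py <<'E'
from scipy.spatial.transform import Rotation as Ro
def go(p,yaw,s=None):
    s=s or monitor.state(); R=Ro.from_euler('xyz',s["ee_rot"],degrees=True)
    T=Ro.from_euler('xyz',[180,0,yaw],degrees=True)
    print("tcp",np.round(s["ee_pos"],1),np.round(s["ee_rot"],1),"F",np.round(s["force"],1),"T",np.round(s["torque"],2),"w",round(s["gripper_width"],1),"t",s["time_s"])
    print("shift cm",np.round(R.inv().apply(np.array(p)-s["ee_pos"])/10,2),"turn",np.round((R.inv()*T).as_rotvec(),3))
E
cat > m2.py <<'E'
from h import *
import pickle
f=eyes.grab_frame("wrist"); pickle.dump(f,open("f1.pkl","wb")); I=f["color"]; save("c_wrist",I)
g=I.max(2)
m=(g>95).astype(np.uint8); cs,_=cv2.findContours(m,cv2.RETR_EXTERNAL,cv2.CHAIN_APPROX_NONE)
for c in cs:
    if cv2.contourArea(c)<300: continue
    P=ray(f,c.reshape(-1,2),15)[:,:2].astype(np.float32);(x,y),(a,b),th=cv2.minAreaRect(P)
    if a<b: th+=90
    print(np.round([x,y,max(a,b),min(a,b),(th+90)%180-90],1),np.round(c.reshape(-1,2).mean(0)))
print(np.round(proj(f,[[493,108.5,24]])))
go([508,109.3,120],183)
E
python3 m2.py
```

```text
[628.2 166.5 488.8  98.8 -81.7] [323. 277.]
[500.8  18.4  82.   18.   -0.6] [216. 178.]
[ 4.973e+02  1.592e+02  1.552e+02  9.300e+00 -3.000e-01] [335. 182.]
[493.9  66.7 142.6  18.4   4. ] [257. 172.]
[492.9 110.1 157.1  17.1   2.8] [294. 175.]
[376.1 349.5  33.7  23.6 -10.9] [512.  91.]
[436.9 136.4 816.  286.1 -86.3] [318. 131.]
[[292. 180.]]
tcp [488.6 150.4 176.9] [-1.798e+02 -1.000e-01 -1.760e+02] F [ 0.1 -0.3 -0.1] T [ 0.05  0.04 -0.01] w 91.6 t 1.7
shift cm [-1.67 -4.22  5.7 ] turn [-0.003 -0.002  0.017]
```

View pics/c_wrist.png

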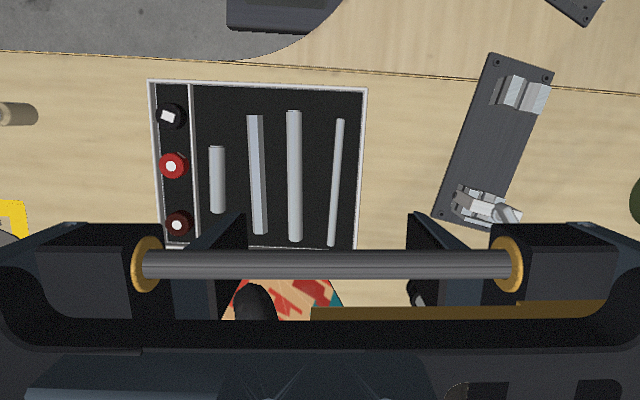

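The wrist view shows the thin rod at (335,182), the plain long thick bar at (294,175), the faceted hex bar at (257,172), the short bar at (216,178) and the clamp at (495,140). The close measurement puts the bar at (492.9,110.1), yaw 2.8°, 157x17, which agrees with the top view. I'll grip it 15 mm beyond its middle, with the jaws about 29 mm open so they clear the hex bar.

Call:
{"api": "move_arm", "payload": {"increments": [[[0.32,-0.8,-2.0,3.0,0,0,0.01],[0.32,-0.8,-2.0,3.0,0,0,0.01],[0.32,0,0,3.0,0,0,0],[0.32,0,0,2,0,0,0],[0.32,0,0,0,0,0,0]]], "force": 30}}

```text
time_s: 2.33
ee_pos: [503.9, 116.0, 64.3]
ee_rot: [-180.0, -0.2, -176.9]
force: [-0.2, 0.4, 0.4]
gripper_width: 44.1
```

```bash
python3 -c "
from h import *
go([508,110.9,8.5],182.8)"
```

```text
tcp [503.9 116.   64.3] [-180.    -0.2 -176.9] F [-0.2  0.4  0.4] T [ 0.06 -0.04 -0.03] w 44.1 t 2.325
shift cm [-0.4  -0.53  5.58] turn [-0.    -0.004  0.006]
```

Call:
{"api": "move_arm", "payload": {"increments": [[[0.32,-0.4,-0.53,0,0,0,0.006],[0.32,0,0,2.0,0,0,0],[0.32,0,0,0,0,0,0]]]}}

```text
time_s: 2.7
ee_pos: [510.3, 112.6, 47.2]
ee_rot: [180.0, 0.1, -177.1]
force: [0.3, -0.2, -0.2]
gripper_width: 29.5
```

```bash
python3 -c "
from h import *
go([508,110.9,8.5],182.8)
f=eyes.grab_frame('wrist'); save('d',f['color'])
C=cloud(f); print(np.round(proj(f,[[508,110.9,24]])))"
```

```text
tcp [510.3 112.6  47.2] [ 1.800e+02  1.000e-01 -1.771e+02] F [ 0.3 -0.2 -0.2] T [0.06 0.   0.02] w 29.5 t 2.7
shift cm [ 0.24 -0.16  3.87] turn [0.    0.002 0.002]
[[324. 208.]]
```

View pics/d.png

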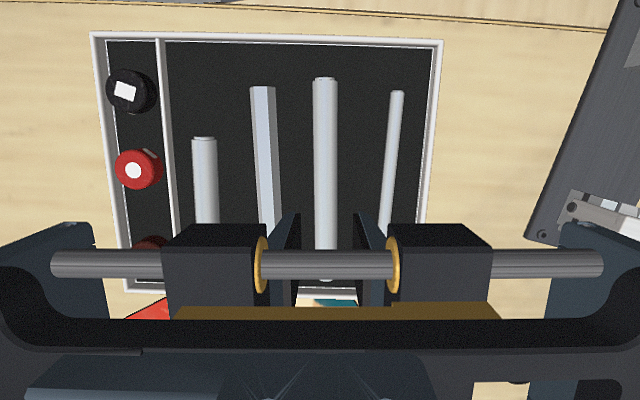

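The bar at (325,180) is centred between the fingers at (290) and (362), with the hex at (265) and thin rod at (392) clear. Descending and gripping.

Call:
{"api": "move_arm", "payload": {"increments": [[[0.32,0.2,-0.1,1.5,0,0,0],[0.32,0,0,1.4,0,0,0],[0.32,0,0,0.7,0,0,0],[0.32,0,0,0,0,0,0]]]}}

```text
time_s: 3.25
ee_pos: [510.8, 111.9, 11.4]
ee_rot: [179.9, 0.4, -177.1]
force: [0.2, -0.6, 0.3]
gripper_width: 29.3
```

```bash
python3 -c "
from h import *
go([508,110.9,8.5],182.8)"
```

```text
tcp [510.8 111.9  11.4] [ 179.9    0.4 -177.1] F [ 0.2 -0.6  0.3] T [0.05 0.04 0.  ] w 29.3 t 3.25
shift cm [ 0.29 -0.08  0.29] turn [0.001 0.008 0.002]
```

Call:
{"api": "move_arm", "payload": {"increments": [[[0.32,0.1,0,0.25,0,0,0],[0.32,0,0,0,0,0,0],[0,0,0,0,0,0,0],[0,0,0,0,0,0,0],[0,0,0,0,0,0,0],[0,0,0,0,0,0,0]]], "force": 40}}

```text
time_s: 4.0
ee_pos: [510.7, 112.0, 9.6]
ee_rot: [179.9, 0.6, -177.1]
force: [0.6, -0.6, 0.3]
gripper_width: 0.2
```

```bash
python3 -c "
from h import *
go([508,110.9,108.5],182.8)"
```

```text
tcp [510.7 112.    9.6] [ 179.9    0.6 -177.1] F [ 0.6 -0.6  0.3] T [ 0.   -0.07 -0.04] w 0.2 t 4.0
shift cm [ 0.17 -0.08 -9.89] turn [0.002 0.01  0.002]
```

The gripper closed fully on nothing, so I need to look.

```bash
python3 -c "
from h import *
f=eyes.grab_frame('wrist'); save('e',f['color']); g=eyes.grab_frame('scene')
a=cv2.resize(g['color'][180:270,270:420],None,fx=4.2,fy=4.2)
save('e2',np.hstack([f['color'][:378],a])[:,:])
b=np.hstack([f['color'][::1][:378],a]); save('e3',cv2.resize(b,(800,int(378*800/b.shape[1]))))"
```

```text
(no output)
```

View pics/e3.png

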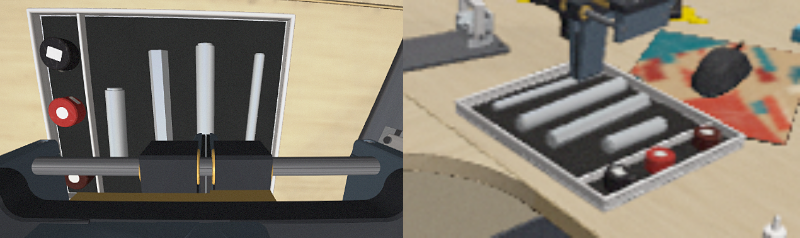

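```bash
python3 -c "
from h import *
f=eyes.grab_frame('scene'); g=eyes.grab_frame('top'); w=eyes.grab_frame('wrist'); s=monitor.state()
T=s['ee_pos']; print(s['ee_pos'],s['qpos'])
for n,c in(('scene',f),('top',g),('wrist',w)): print(n,np.round(proj(c,[T,T+[0,0,19],[493,110,24],[570,114,15],[415,106,15]])).tolist())
a=cv2.resize(f['color'][170:270,290:430],None,fx=4,fy=4,interpolation=cv2.INTER_CUBIC)
p=((proj(f,[T,T+[0,0,19],[570,114,15],[415,106,15]])-[290,170]+.5)*4).astype(int)
for q,c in zip(p,[(255,0,0),(0,255,0),(255,0,255),(255,255,0)]): cv2.circle(a,tuple(map(int,q)),4,c,-1)
save('f',a)
C=cloud(f); print(np.round(C[190:245:6,372]))
"
```

```text
[510.59029913 111.96399792   9.50672406] [ 1.11037113e+01  2.32500180e+01  1.10203001e+02  7.70882558e-03
  4.59886316e+01 -8.18213709e+01]
scene [[338.0, 218.0], [339.0, 213.0], [334.0, 216.0], [353.0, 211.0], [314.0, 227.0]]
top [[318.0, 170.0], [318.0, 169.0], [318.0, 175.0], [318.0, 149.0], [319.0, 203.0]]
wrist [[326.0, 221.0], [326.0, 231.0], [325.0, 202.0], [325.0, 303.0], [324.0, 70.0]]
[[761. 220.   1.]
 [720. 180.   3.]
 [685. 145.   3.]
 [654. 114.   3.]
 [625.  85.   2.]
 [588.  48.   8.]
 [564.  24.   7.]
 [529. -11.  15.]
 [497. -41.  22.]
 [482. -57.  17.]]
```

View pics/f.png

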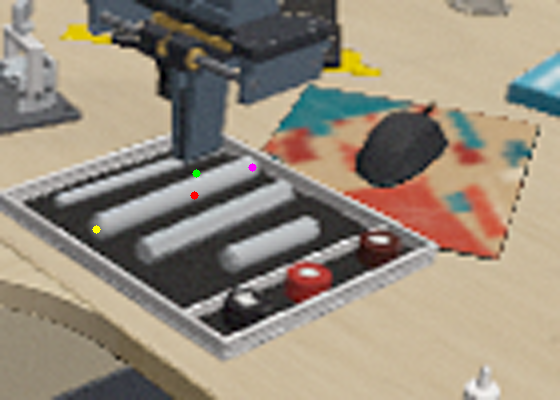

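```bash
python3 -c "
from h import *
w=eyes.grab_frame('wrist'); f=eyes.grab_frame('scene')
W=cloud(w); S=cloud(f)
for v in range(60,300,12): print('w',v,np.round(W[v,326]).tolist(),np.round(W[v,300]).tolist(),w['color'][v,326])
for v in range(176,222,2): print('s',v,np.round(S[v,338]).tolist(),f['color'][v,338])
save('g',np.hstack([cv2.resize(w['color'][130:330,230:430],(400,400)),cv2.resize(f['color'][180:230,310:360],(400,400),interpolation=cv2.INTER_NEAREST)]))
"
```

```text
w 60 [408.0, 107.0, 6.0] [408.0, 90.0, 5.0] [48 47 50]
w 72 [417.0, 107.0, 25.0] [416.0, 91.0, 7.0] [198 203 212]
w 84 [424.0, 107.0, 25.0] [423.0, 91.0, 6.0] [198 206 217]
w 96 [430.0, 108.0, 23.0] [430.0, 91.0, 6.0] [199 204 218]
w 108 [437.0, 108.0, 25.0] [437.0, 91.0, 5.0] [201 210 219]
w 120 [443.0, 108.0, 24.0] [444.0, 92.0, 7.0] [198 208 215]
w 132 [450.0, 109.0, 24.0] [452.0, 92.0, 7.0] [201 209 219]
w 144 [457.0, 109.0, 23.0] [460.0, 92.0, 7.0] [200 210 218]
w 156 [465.0, 109.0, 24.0] [467.0, 93.0, 8.0] [203 209 218]
w 168 [472.0, 110.0, 25.0] [476.0, 93.0, 6.0] [205 210 220]
w 180 [479.0, 110.0, 25.0] [483.0, 93.0, 7.0] [203 210 216]
w 192 [487.0, 110.0, 24.0] [492.0, 93.0, 7.0] [201 209 217]
w 204 [494.0, 111.0, 24.0] [500.0, 93.0, 7.0] [202 210 219]
w 216 [502.0, 111.0, 24.0] [509.0, 94.0, 6.0] [134 137 140]
w 228 [510.0, 112.0, 24.0] [472.0, 102.0, 131.0] [131 137 140]
w 240 [519.0, 112.0, 23.0] [471.0, 103.0, 141.0] [133 135 142]
w 252 [476.0, 110.0, 138.0] [472.0, 104.0, 146.0] [56 58 60]
w 264 [479.0, 110.0, 139.0] [475.0, 104.0, 147.0] [118 118 119]
w 276 [482.0, 110
[... 300 characters left out ...]
117  76]
s 186 [479.0, 84.0, 131.0] [155 127  64]
s 188 [491.0, 97.0, 118.0] [48 54 59]
s 190 [494.0, 100.0, 110.0] [56 67 75]
s 192 [493.0, 99.0, 105.0] [60 69 74]
s 194 [496.0, 101.0, 97.0] [61 70 78]
s 196 [494.0, 99.0, 92.0] [56 70 79]
s 198 [494.0, 98.0, 86.0] [69 78 89]
s 200 [494.0, 98.0, 80.0] [76 87 99]
s 202 [497.0, 101.0, 72.0] [73 84 99]
s 204 [500.0, 104.0, 63.0] [74 88 98]
s 206 [498.0, 101.0, 59.0] [78 87 96]
s 208 [499.0, 103.0, 51.0] [71 83 93]
s 210 [545.0, 154.0, 10.0] [83 84 88]
s 212 [541.0, 149.0, 7.0] [47 49 43]
s 214 [510.0, 114.0, 24.0] [167 171 174]
s 216 [504.0, 106.0, 23.0] [187 191 194]
s 218 [501.0, 102.0, 18.0] [166 168 169]
s 220 [504.0, 105.0, 9.0] [70 70 71]
```

View pics/g.png

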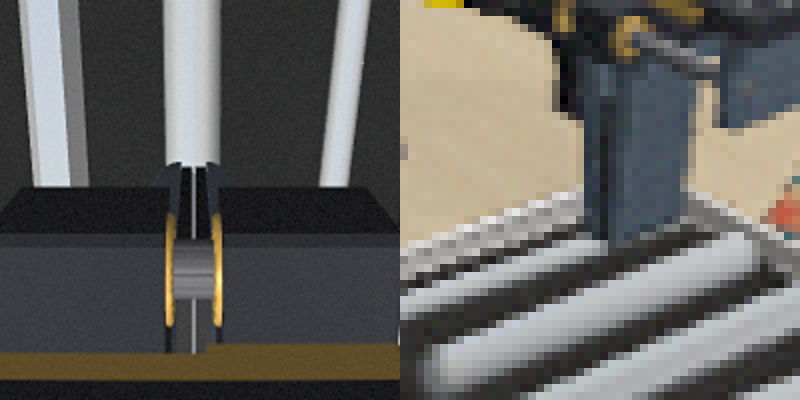

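```bash
python3 -c "
from h import *
f=eyes.grab_frame('scene')
for px in([336.3,210.3],[345.3,207.7],[333.5,209.5]):
  print(px,[np.round(ray(f,[px],z)[0]).tolist() for z in (10,30,38,42,46,50,54)])
w=eyes.grab_frame('wrist')
for px in([314,212],[340,212],[326,214]): print(px,[np.round(ray(w,[px],z)[0]).tolist() for z in (10,30,38,42,46,50,54)])
S=cloud(f); m=(S[...,0]>485)&(S[...,0]<540)&(S[...,1]>90)&(S[...,1]<128)&(S[...,2]>30)&(S[...,2]<90); P=S[m]
print(len(P),np.percentile(P,[1,5,50,95,99],axis=0).round(1).tolist())
"
```

```text
[336.3, 210.3] [[540.0, 156.0, 10.0], [514.0, 126.0, 30.0], [503.0, 114.0, 38.0], [498.0, 108.0, 42.0], [493.0, 102.0, 46.0], [488.0, 96.0, 50.0], [482.0, 90.0, 54.0]]
[345.3, 207.7] [[575.0, 154.0, 10.0], [547.0, 124.0, 30.0], [536.0, 112.0, 38.0], [531.0, 106.0, 42.0], [525.0, 100.0, 46.0], [520.0, 94.0, 50.0], [514.0, 88.0, 54.0]]
[333.5, 209.5] [[536.0, 165.0, 10.0], [510.0, 135.0, 30.0], [500.0, 123.0, 38.0], [495.0, 117.0, 42.0], [489.0, 110.0, 46.0], [484.0, 104.0, 50.0], [479.0, 98.0, 54.0]]
[314, 212] [[504.0, 103.0, 10.0], [498.0, 104.0, 30.0], [496.0, 104.0, 38.0], [494.0, 104.0, 42.0], [493.0, 104.0, 46.0], [492.0, 104.0, 50.0], [491.0, 104.0, 54.0]]
[340, 212] [[503.0, 121.0, 10.0], [497.0, 120.0, 30.0], [495.0, 119.0, 38.0], [494.0, 119.0, 42.0], [492.0, 119.0, 46.0], [491.0, 118.0, 50.0], [490.0, 118.0, 54.0]]
[326, 214] [[505.0, 111.0, 10.0], [499.0, 111.0, 30.0], [497.0, 111.0, 38.0], [495.0, 111.0, 42.0], [494.0, 111.0, 46.0], [493.0, 111.0, 50.0], [492.0, 111.0, 54.0]]
180 [[491.6, 97.5, 44.3], [492.1, 98.6, 47.6], [500.8, 102.2, 68.7], [526.0, 118.9, 87.3], [527.1, 121.0, 89.3]]
```

Scene and wrist views agree that the real fingertips sit at z≈45 (x 494–526), about 36 mm short of the reported TCP (9.5), while x and y match. I'll open and check whether that offset depends on the opening.

Call:
{"api": "move_arm", "payload": {"increments": [[[0.32,0,0,0,0,0,0],[0.32,0,0,0,0,0,0],[0.32,0,0,0,0,0,0]]]}}

```text
time_s: 4.82
ee_pos: [510.5, 111.9, 9.5]
ee_rot: [179.9, 0.5, -177.1]
force: [0.4, 0.8, 0.4]
gripper_width: 27.5
```

```bash
cat > tip.py <<'E'
from h import *
f=eyes.grab_frame('scene'); s=monitor.state(); T=s['ee_pos']; go(T,182.8,s)
S=cloud(f)-T; lo=S[(abs(S[...,0])<30)&(abs(S[...,1])<40)&(S[...,2]>20)&(S[...,2]<80)]
for a in range(20,80,5): 
    m=(lo[:,2]>=a)&(lo[:,2]<a+5); print(a,m.sum(),end=' ')
a=cv2.resize(f['color'][180:230,310:360],(400,400),interpolation=cv2.INTER_NEAREST); save('tip',a)
E
python3 tip.py
```

```text
tcp [510.6 112.    9.5] [ 179.9    0.6 -177.1] F [-0.5  0.1 -0.5] T [ 0.09  0.   -0.07] w 28.6 t 4.875
shift cm [0. 0. 0.] turn [0.001 0.01  0.002]
20 0 25 0 30 3 35 28 40 26 45 27 50 30 55 30 60 33 65 32 70 29 75 34
```

View pics/tip.png

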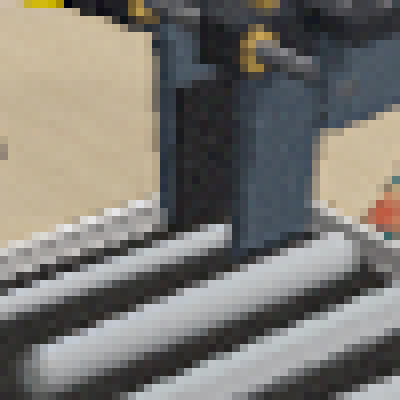

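The view shows the open fingers at (170–310, 245) still above the bar. The tip offset stays about 35 mm, so I'll use real tip = reported TCP + 35 mm in z. Descending with force checks.

Call:
{"api": "move_arm", "payload": {"increments": [[[0.32,0.1,0,1.2,0,0,0],[0.32,0,0,1.0,0,0,0],[0.32,0,0,0.7,0,0,0],[0.32,0,0,0.3,0,0,0],[0.32,0,0,0,0,0,0]]]}}

```text
time_s: 5.5
ee_pos: [509.1, 111.8, -25.6]
ee_rot: [179.9, 0.4, -177.1]
force: [-0.2, 0.1, 0.6]
gripper_width: 29.2
```

```bash
python3 -c "
from h import *
go([510,112,-26.0],182.8)"
```

```text
tcp [509.1 111.8 -25.6] [ 179.9    0.4 -177.1] F [-0.2  0.1  0.6] T [ 0.02 -0.01 -0.09] w 29.2 t 5.5
shift cm [-0.09  0.01  0.04] turn [0.001 0.008 0.002]
```

Call:
{"api": "move_arm", "payload": {"increments": [[[0,0,0,0,0,0,0],[0,0,0,0,0,0,0],[0,0,0,0,0,0,0],[0,0,0,0,0,0,0]]], "force": 40}}

```text
time_s: 6.0
ee_pos: [509.4, 111.8, -25.4]
ee_rot: [179.9, 0.5, -177.1]
force: [0.8, -0.6, -1.3]
gripper_width: 17.4
```

```bash
python3 -c "
from h import *
go([510,112,-26.0],182.8)"
```

```text
tcp [509.4 111.8 -25.4] [ 179.9    0.5 -177.1] F [ 0.8 -0.6 -1.3] T [ 0.   -0.03  0.01] w 17.4 t 6.0
shift cm [-0.06  0.01  0.06] turn [0.001 0.009 0.002]
```

Gripped: the width is 17.4 mm, as the bar should give. Lifting, and measuring the clamp from the earlier wrist frame.

Call:
{"api": "move_arm", "payload": {"increments": [[[0,0,0,-1.5,0,0,0],[0,0,0,-2.5,0,0,0],[0,0,0,-4,0,0,0],[0,0,0,-4,0,0,0],[0,0,0,-2,0,0,0],[0,0,0,0,0,0,0]]]}}

```text
time_s: 6.75
ee_pos: [507.0, 111.5, 122.2]
ee_rot: [179.9, 0.5, -177.1]
force: [0.1, -0.6, -2.9]
gripper_width: 17.2
```

```bash
python3 - <<'E'
from h import *
import pickle
go([509,112,100],182.8)
f=pickle.load(open("f1.pkl","rb")); I=f["color"]; W=cloud(f); g=I.max(2)
W2=W.copy()
# rough clamp frame
y0=np.radians(-11.4); c0=np.array([440.6,337.1])
L=(W[...,:2]-c0)@np.array([[np.cos(y0),-np.sin(y0)],[np.sin(y0),np.cos(y0)]])
m=(abs(L[...,0])<120)&(abs(L[...,1])<60)&(g<105)&(W[...,2]<20)&(W[...,2]>2); 
m=cv2.morphologyEx(m.astype(np.uint8),cv2.MORPH_CLOSE,np.ones((5,5)))
cs,_=cv2.findContours(m,cv2.RETR_EXTERNAL,cv2.CHAIN_APPROX_NONE); c=max(cs,key=cv2.contourArea).reshape(-1,2)
P=ray(f,c,8)[:,:2].astype(np.float32)
print("plate",cv2.minAreaRect(P))
# long edges: fit lines
l=(P-c0)@np.array([[np.cos(y0),-np.sin(y0)],[np.sin(y0),np.cos(y0)]])
for sgn in(1,-1):
    k=(abs(l[:,1]-sgn*40)<6)&(abs(l[:,0])<75); 
    if k.sum()>10:
        v=cv2.fitLine(P[k],cv2.DIST_HUBER,0,.01,.01).ravel(); print(sgn,k.sum(),np.degrees(np.arctan2(v[1],v[0])),v[2:],l[k,1].mean())
for sgn in(1,-1):
    k=(abs(l[:,0]-sgn*100)<8)&(abs(l[:,1])<35)
    if k.sum()>5: print("end",sgn,k.sum(),np.median(l[k,0]))
# tall things
for zl,zh,n in((36,46,"blocktops"),(56,72,"bridge"),(80,110,"spade")):
    k=(abs(L[...,0])<110)&(abs(L[...,1])<50)&(W[...,2]>zl)&(W[...,2]<zh)
    print(n,k.sum(),np.percentile(L[k],[5,50,95],axis=0).round(1).tolist(),np.median(W[k][:,2]).round(1) if k.sum() else '')
a=cv2.resize(I[40:240,420:570],None,fx=4,fy=3,interpolation=cv2.INTER_CUBIC); a=cv2.resize(I[40:240,420:570],(450,600),interpolation=cv2.INTER_CUBIC); save("clamp",a)
E
```

```text
tcp [507.  111.5 122.2] [ 179.9    0.5 -177.1] F [ 0.1 -0.6 -2.9] T [ 0.01 -0.04  0.02] w 17.2 t 6.75
shift cm [-0.18  0.04  2.22] turn [0.001 0.008 0.002]
plate ((440.7636413574219, 338.46142578125), (81.642333984375, 198.76377868652344), 78.6440200805664)
1 93 -11.50364 [448.3835  377.39572] 40.76382990323787
-1 125 -11.458117 [431.40347 299.54156] -38.63609539084888
end 1 77 98.21693449944429
end -1 56 -98.884667304097
blocktops 1393 [[-72.8, -19.7], [-53.9, -3.8], [79.2, 22.3]] 40.1
bridge 456 [[56.1, -26.0], [61.7, -14.0], [68.8, 28.5]] 67.9
spade 345 [[51.6, -11.2], [58.7, -5.5], [67.0, 3.0]] 97.5
```

View pics/clamp.png

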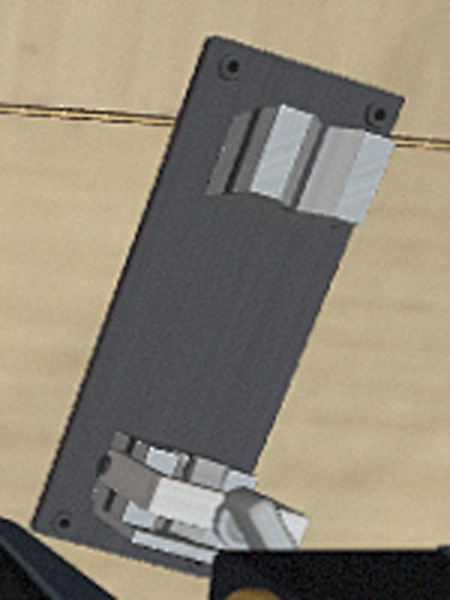

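Clamp at (440.6, 338.3), yaw -11.5°. The crop shows the plain block at (300,160), and the stirrup with the spade askew at (250,520). The top and wrist views agree within about 1 mm. Carrying the bar over at height.

Call:
{"api": "move_arm", "payload": {"increments": [[[0,0,0,0,0,0,0.125],[0,0,0,0,0,0,0.125],[0,2.5,4.2,0,0,0,0],[0,2.5,4.2,0,0,0,0],[0,2.5,4.2,0,0,0,0],[0,2.5,4.2,0,0,0,0],[0,2.5,4.2,0,0,0,0],[0,0,0,0,0,0,0]]]}}

```text
time_s: 7.75
ee_pos: [420.5, 346.1, 114.0]
ee_rot: [-179.7, -0.2, 167.9]
force: [0.7, -0.3, -3.0]
gripper_width: 17.2
```

```bash
python3 -c "
from h import *
go([423.9,341.7,60],168.5)"
```

```text
tcp [420.5 346.1 114. ] [-179.7   -0.2  167.9] F [ 0.7 -0.3 -3. ] T [-0.12 -0.1  -0.05] w 17.2 t 7.75
shift cm [-0.45 -0.33  5.4 ] turn [-0.006 -0.003 -0.01 ]
```

Call:
{"api": "move_arm", "payload": {"increments": [[[0,-0.4,-0.3,2.0,-0.005,0,-0.01],[0,0,0,3.0,0,0,0],[0,0,0,2.5,0,0,0],[0,0,0,0.6,0,0,0],[0,0,0,0,0,0,0]]]}}

```text
time_s: 8.38
ee_pos: [421.9, 337.3, 28.2]
ee_rot: [-179.5, -0.4, 168.5]
force: [-0.3, -0.1, -3.1]
gripper_width: 17.3
```

```bash
cat > q.py <<'E'
from h import *
import sys
c=np.array([440.6,338.3]); y=np.radians(-11.48); ux=np.array([np.cos(y),np.sin(y)]); uy=np.array([-ux[1],ux[0]])
def W(x,yy,z): return [*(c+x*ux+yy*uy),z]
if __name__=="__main__":
    s=monitor.state(); d=s["ee_pos"][:2]-c; print("tcp in clamp",round(d@ux,1),round(d@uy,1),round(s["ee_pos"][2],1))
    go(W(float(sys.argv[1]),float(sys.argv[2]),float(sys.argv[3])),float(sys.argv[4]),s)
E
python3 q.py -17 0 10 168.5
python3 - <<'E'
from q import *
f=eyes.grab_frame("wrist"); C=cloud(f); save("v",f["color"])
L=np.stack([(C[...,:2]-c)@ux,(C[...,:2]-c)@uy,C[...,2]],-1)
k=(L[...,2]>70)&(L[...,2]<90)&(abs(L[...,1])<15)&(L[...,0]<-35)&(L[...,0]>-130); P=L[k].astype(np.float32)
print("bar",k.sum(),P[:,2].max(),P[:,0].min())
for a in range(-125,-30,10):
    q=P[(P[:,0]>=a)&(P[:,0]<a+10)]
    if len(q)>5: print(a,len(q),q[:,1].min().round(1),q[:,1].max().round(1),np.percentile(q[:,2],90).round(1))
k=(abs(L[...,2]-40)<3)&(abs(L[...,1])<30)&(L[...,0]<-40)&(L[...,0]>-85); P=L[k]
print("block",k.sum(),np.percentile(P,[1,5,95,99],axis=0).round(1).tolist())
E
```

```text
tcp in clamp -18.1 -4.7 28.2
tcp [421.9 337.3  28.2] [-179.5   -0.4  168.5] F [-0.3 -0.1 -3.1] T [ 0.05 -0.06 -0.  ] w 17.3 t 8.375
shift cm [-0.12  0.49  1.81] turn [-0.008 -0.007  0.   ]
bar 5558 89.926834 -112.48943
-115 544 -13.3 4.3 79.0
-105 811 -13.4 4.4 79.0
-95 747 -13.0 4.5 78.9
-85 733 -13.2 4.6 78.8
-75 707 -13.3 4.2 78.6
-65 664 -12.9 4.3 78.5
-55 621 -13.1 4.5 78.4
-45 731 -13.2 14.5 79.5
block 1618 [[-74.5, -20.2, 37.3], [-73.3, -19.4, 38.0], [-46.3, 22.5, 41.3], [-44.9, 23.3, 41.7]]
```

View pics/v.png

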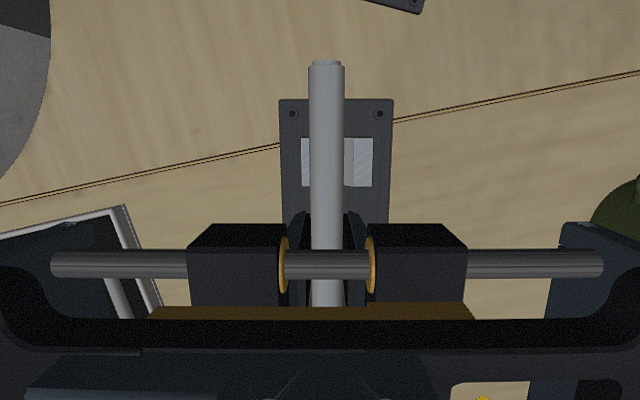

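Seen from the wrist, the bar at (326,160) is parallel to the clamp but about 6 mm to one side of the block's V (block y -20..23, bar y -13..4.4). Correcting before lowering.

Call:
{"api": "move_arm", "payload": {"increments": [[[0,0,0.6,0,-0.008,-0.007,0],[0,0,0,0,0,0,0],[0,0,0,1.0,0,0,0],[0,0,0,0,0,0,0]]]}}

```text
time_s: 8.93
ee_pos: [424.8, 344.7, 20.2]
ee_rot: [179.7, 0.3, 168.5]
force: [-0.5, -1.0, -3.4]
gripper_width: 17.2
```

```bash
python3 q.py -18 1.4 10 168.5; cat > v.py <<'E'
from q import *
f=eyes.grab_frame("wrist"); C=cloud(f)
L=np.stack([(C[...,:2]-c)@ux,(C[...,:2]-c)@uy,C[...,2]],-1); g=f["color"].max(2)
k=(L[...,2]>45)&(L[...,2]<90)&(abs(L[...,1])<15)&(L[...,0]<-35)&(L[...,0]>-130)&(g>100); P=L[k]
print("rear end",np.percentile(P[:,0],.5).round(1))
for a in (-110,-95,-78,-60,-45):
    q=P[(P[:,0]>=a)&(P[:,0]<a+10)]
    if len(q)>5: print(a,np.percentile(q[:,1],[1,99]).round(1),"top",np.percentile(q[:,2],85).round(1))
k=(abs(L[...,2]-40)<3)&(abs(L[...,1])<30)&(L[...,0]<-45)&(L[...,0]>-75); P=L[k]; print("block",np.percentile(P[:,1],[1,99]).round(1))
E
python3 v.py
```

```text
tcp in clamp -16.8 3.2 20.2
tcp [424.8 344.7  20.2] [179.7   0.3 168.5] F [-0.5 -1.  -3.4] T [-0.05 -0.02  0.02] w 17.2 t 8.925
shift cm [ 0.13 -0.18  1.02] turn [0.005 0.004 0.001]
rear end -111.1
-110 [-4.9  9. ] top 70.0
-95 [-5.  9.] top 70.1
-78 [-5.2  9.2] top 70.0
-60 [-5.   8.9] top 69.9
-45 [-5.2  9. ] top 69.9
block [-20.2  23.3]
```

Call:
{"api": "move_arm", "payload": {"increments": [[[0,0,-0.1,0.7,0.002,0.002,0],[0,0,0,0.5,0,0,0],[0,0,0,0.2,0,0,0],[0,0,0,0,0,0,0]]]}}

```text
time_s: 9.48
ee_pos: [425.0, 344.0, 5.5]
ee_rot: [179.8, 0.2, 168.5]
force: [-0.5, -0.1, -2.6]
gripper_width: 16.8
```

```bash
python3 q.py -18 1.4 2 168.5;python3 v.py
```

```text
tcp in clamp -16.4 2.5 5.5
tcp [425.  344.    5.5] [179.8   0.2 168.5] F [-0.5 -0.1 -2.6] T [-0.02 -0.05 -0.01] w 16.8 t 9.475
shift cm [ 0.16 -0.11  0.34] turn [0.003 0.003 0.   ]
rear end -110.6
-110 [-5.4  8.3] top 55.3
-95 [-5.6  8.5] top 55.3
-78 [-5.3  8.6] top 55.3
-60 [-5.6  8.3] top 55.2
-45 [-5.8  8.4] top 55.2
block [-20.1  23.3]
```

Call:
{"api": "move_arm", "payload": {"increments": [[[0,0,0,0.15,0,0,0],[0,0,0,0.1,0,0,0],[0,0,0,0.1,0,0,0],[0,0,0,0,0,0,0]]]}}

```text
time_s: 10.02
ee_pos: [425.4, 344.3, 3.1]
ee_rot: [179.8, 0.2, 168.5]
force: [-0.7, -0.7, -0.7]
gripper_width: 17.2
```

```bash
python3 q.py -18 1.4 2 168.5
```

```text
tcp in clamp -16.1 2.8 3.1
tcp [425.4 344.3   3.1] [179.8   0.2 168.5] F [-0.7 -0.7 -0.7] T [-0.03  0.07  0.06] w 17.2 t 10.025
shift cm [ 0.19 -0.14  0.11] turn [0.004 0.004 0.001]
```

Call:
{"api": "move_arm", "payload": {"increments": [[[0,0,0,0.03,0,0,0],[0,-0.5,0,0,0,0,0],[0,-0.5,0,0,0,0,0],[0,-0.5,0,0,0,0,0],[0,0,0,0,0,0,0]]]}}

```text
time_s: 10.65
ee_pos: [440.7, 340.4, 2.1]
ee_rot: [179.9, 0.2, 168.5]
force: [0.1, -0.4, -0.9]
gripper_width: 17.3
```

```bash
python3 q.py 20 2.8 2 168.5;python3 v.py
```

```text
tcp in clamp -0.3 2.0 2.1
tcp [440.7 340.4   2.1] [179.9   0.2 168.5] F [ 0.1 -0.4 -0.9] T [-0.16  0.02  0.02] w 17.3 t 10.65
shift cm [-2.03  0.08  0.02] turn [0.002 0.003 0.001]
rear end -94.5
-95 [-6.3  7.9] top 52.3
-78 [-6.1  8. ] top 52.2
-60 [-6.3  8.1] top 52.1
-45 [-6.   7.9] top 51.9
block [-20.2  23.3]
```

Call:
{"api": "move_arm", "payload": {"increments": [[[0,-0.5,0,0,0,0,0],[0,-0.5,0,0,0,0,0],[0,-0.4,0,0,0,0,0],[0,0,0,0,0,0,0]]]}}

```text
time_s: 11.2
ee_pos: [453.9, 337.3, 2.3]
ee_rot: [179.9, 0.0, 168.5]
force: [-1.3, -1.8, -1.3]
gripper_width: 16.9
```

```bash
python3 q.py 20 2.0 2 168.5;python3 v.py
```

```text
tcp in clamp 13.2 1.7 2.3
tcp [453.9 337.3   2.3] [179.9   0.  168.5] F [-1.3 -1.8 -1.3] T [-0.23  0.12 -0.03] w 16.9 t 11.2
shift cm [-0.68  0.03  0.03] turn [ 0.002  0.001 -0.   ]
rear end -81.1
-78 [-6.2  8.1] top 52.1
-60 [-6.4  7.8] top 52.1
-45 [-6.1  7.9] top 52.0
block [-20.2  23.3]
```

About 6 mm to go. Pushing in small steps until the stop is felt.

Call:
{"api": "move_arm", "payload": {"increments": [[[0,-0.25,0,0,0,0,0],[0,-0.2,0,0,0,0,0],[0,-0.15,0,0,0,0,0],[0,-0.1,0,0,0,0,0]]]}}

```text
time_s: 11.75
ee_pos: [460.4, 335.9, 2.3]
ee_rot: [179.9, -0.0, 168.5]
force: [-3.2, 0.2, -0.3]
gripper_width: 17.0
```

```bash
python3 q.py 20 2.0 2 168.5;python3 v.py
```

```text
tcp in clamp 19.8 1.6 2.3
tcp [460.4 335.9   2.3] [179.9  -0.  168.5] F [-3.2  0.2 -0.3] T [-0.12  0.32 -0.04] w 17.0 t 11.75
shift cm [-0.02  0.04  0.03] turn [ 0.002 -0.001 -0.   ]
rear end -74.4
-78 [-6.1  8.1] top 52.0
-60 [-6.4  7.8] top 52.0
-45 [-6.6  7.9] top 51.9
block [-20.1  23.4]
```

Call:
{"api": "move_arm", "payload": {"increments": [[[0,-0.15,0,0,0,0,0],[0,-0.15,0,0,0,0,0]]]}}

```text
time_s: 12.05
ee_pos: [460.2, 335.9, 2.3]
ee_rot: [179.9, -0.4, 168.4]
force: [-7.0, 1.0, 2.2]
gripper_width: 16.9
```

```bash
python3 q.py 20 2.0 2 168.5;python3 v.py | head -1
```

```text
tcp in clamp 19.7 1.6 2.3
tcp [460.2 335.9   2.3] [179.9  -0.4 168.4] F [-7.   1.   2.2] T [0.26 0.98 0.06] w 16.9 t 12.05
shift cm [-0.03  0.04  0.03] turn [ 0.001 -0.007 -0.002]
rear end -74.5
```

The bar is home: the force rose to 7 N with no motion. Relax, release and lift.

Call:
{"api": "move_arm", "payload": {"increments": [[[0,0,0,0,0,0,0],[0.35,0,0,0,0,0,0],[0.35,0,0,0,0,0,0],[0.35,0,0,0,0,0,0],[0.35,0,0,-2,0,0,0],[0.35,0,0,-4,0,0,0],[0.35,0,0,-5,0,0,0],[0.35,0,0,-3,0,0,0],[0.35,3,0,0,0,0,0],[0.35,3,0,0,0,0,0],[0.35,0,0,0,0,0,0]]]}}

```text
time_s: 13.48
ee_pos: [407.0, 349.8, 149.1]
ee_rot: [179.4, 0.3, 168.4]
force: [1.0, 0.7, -0.3]
gripper_width: 31.7
```

```bash
python3 q.py 20 2.0 2 168.5; cat > sp.py <<'E'
from q import *
f=eyes.grab_frame("wrist"); C=cloud(f)
L=np.stack([(C[...,:2]-c)@ux,(C[...,:2]-c)@uy,C[...,2]],-1); g=f["color"].max(2)
k=(L[...,2]>50)&(L[...,2]<56)&(abs(L[...,1])<12)&(L[...,0]<50)&(L[...,0]>-90); P=L[k]
print("bar",k.sum(),"x",np.percentile(P[:,0],[.5,99.5]).round(1))
for a in(-70,-55,-35,-15,5,25): 
    q=P[(P[:,0]>=a)&(P[:,0]<a+10)]
    if len(q)>5: print(a,np.percentile(q[:,1],[1,99]).round(1),np.percentile(q[:,2],85).round(1))
k=(L[...,2]>88)&(L[...,2]<106)&(abs(L[...,1]-1)<28)&(abs(L[...,0]-63)<28); P=L[k]
print("spade",k.sum())
if k.sum()>20:
    top=np.percentile(P[:,2],90); Q=P[P[:,2]>top-3][:,:2].astype(np.float32); print("top",top,cv2.minAreaRect(Q))
    v,u=np.where(k); print("px",u.min(),u.max(),v.min(),v.max())
save("sp",f["color"])
E
python3 sp.py
```

```text
tcp in clamp -35.2 4.6 149.1
tcp [407.  349.8 149.1] [179.4   0.3 168.4] F [ 1.   0.7 -0.3] T [-0.02 -0.    0.  ] w 31.7 t 13.475
shift cm [-5.45 -0.4  14.73] turn [ 0.01   0.005 -0.002]
bar 1025 x [-72.9  27.7]
-70 [-4.2  6.3] 52.1
-55 [-3.5  7.3] 52.0
-35 [-4.7  7.3] 52.0
-15 [-4.8  7.2] 51.9
5 [-3.2  7.3] 52.1
25 [-3.2  7.1] 51.5
spade 314
top 100.36261162048251 ((59.68620681762695, -1.8270721435546875), (22.14041519165039, 8.586742401123047), 48.74956512451172)
px 308 337 288 306
```

Call:
{"api": "move_arm", "payload": {"increments": [[[0.35,-5,-0.3,0,0.01,0,0],[0.35,-5,0,0,0,0,0],[0.35,-4.5,0,0,0,0,0],[0.35,0,0,0,0,0,0]]]}}

```text
time_s: 14.02
ee_pos: [558.3, 315.9, 149.1]
ee_rot: [179.9, 0.5, 168.3]
force: [-0.8, -0.2, 0.1]
gripper_width: 31.8
```

```bash
python3 q.py 63 1.6 100 168.5;python3 sp.py
```

```text
tcp in clamp 119.8 1.4 149.1
tcp [558.3 315.9 149.1] [179.9   0.5 168.3] F [-0.8 -0.2  0.1] T [0.02 0.05 0.02] w 31.8 t 14.025
shift cm [ 5.73 -0.01  4.86] turn [ 0.001  0.009 -0.003]
bar 1350 x [-46.9  49.3]
-55 [-3.9  7.1] 52.3
-35 [-4.3  8. ] 52.1
-15 [-4.5  7.1] 52.2
5 [-4.7  7.7] 52.5
25 [-4.6  7.1] 52.1
spade 456
top 100.9109232745476 ((62.88064956665039, 1.380788803100586), (31.226165771484375, 8.885565757751465), 49.61447525024414)
px 309 343 117 148
```

View pics/sp.png

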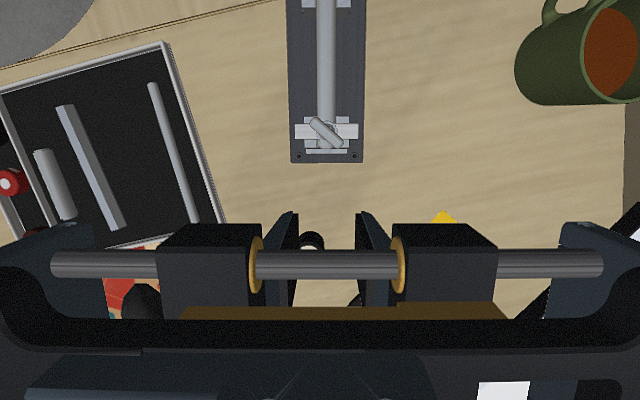

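The wrist view shows the bar in the Vs at (326,60), under the stirrup, with the spade at (326,133) skewed about 50°. It measures 31x9 mm at clamp (62.9,1.4), with its top at 100.9, so turn = 229.6° = 4.01 rad, in the stated range. The real yaw to grip at is 218.1°. Note that the clamp y origin is about 1.4 mm off my frame.

Call:
{"api": "move_arm", "payload": {"increments": [[[0.35,2.9,0,0,0,0,0],[0.35,2.8,0,0,0,0,0],[0.35,0,0,0,0,0,-0.175],[0.35,0,0,0,0,0,-0.175],[0.35,0,0,0,0,0,-0.175],[0.35,0,0,0,0,0,-0.175],[0.35,0,0,0,0,0,-0.17],[0.35,0,0,0,0,0,0]]]}}

```text
time_s: 15.08
ee_pos: [492.8, 327.9, 147.6]
ee_rot: [-179.8, 0.1, -140.0]
force: [-0.3, 0.4, 0.9]
gripper_width: 32.2
```

```bash
python3 q.py 63 1.5 80 218.1; python3 -c "
from h import *
print(monitor.state()['qpos'])"
```

```text
tcp in clamp 53.2 0.2 147.6
tcp [492.8 327.9 147.6] [-1.798e+02  1.000e-01 -1.400e+02] F [-0.3  0.4  0.9] T [ 0.07  0.04 -0.03] w 32.2 t 15.075
shift cm [-0.71 -0.66  6.77] turn [-0.004  0.001  0.033]
[ 32.64870607  21.01546735  90.38877056  -0.21047433  68.51311404
 -97.24511897]
```

Call:
{"api": "move_arm", "payload": {"increments": [[[0.35,-0.7,-0.65,2,0,0,0.033],[0.35,0,0,2.5,0,0,0],[0.35,0,0,1.5,0,0,0],[0.35,0,0,0,0,0,0]]]}}

```text
time_s: 15.58
ee_pos: [501.7, 328.0, 87.0]
ee_rot: [-179.8, 0.2, -142.5]
force: [-0.1, 0.1, -0.3]
gripper_width: 31.9
```

```bash
python3 q.py 63 1.5 48 218.1
```

```text
tcp in clamp 61.9 2.0 87.0
tcp [501.7 328.   87. ] [-179.8    0.2 -142.5] F [-0.1  0.1 -0.3] T [0.07 0.06 0.02] w 31.9 t 15.575
shift cm [-0.02 -0.11  3.9 ] turn [-0.003  0.003 -0.01 ]
```

Call:
{"api": "move_arm", "payload": {"increments": [[[0.35,-0.05,-0.1,1.5,0,0,-0.01],[0.35,0,0,1.3,0,0,0],[0.35,0,0,0.8,0,0,0],[0.35,0,0,0,0,0,0]]]}}

```text
time_s: 16.08
ee_pos: [503.6, 328.0, 49.9]
ee_rot: [-179.8, 0.3, -141.9]
force: [0.2, 0.6, 0.3]
gripper_width: 31.9
```

```bash
python3 q.py 63 1.5 48 218.1; python3 - <<'E'
from q import *
f=eyes.grab_frame("scene"); p=proj(f,[W(63,1.4,90)])[0].astype(int); print(p)
x,y=p; save("gr",cv2.resize(f["color"][y-40:y+40,x-50:x+50],None,fx=6,fy=6,interpolation=cv2.INTER_CUBIC))
E
```

```text
tcp in clamp 63.8 2.5 49.9
tcp [503.6 328.   49.9] [-179.8    0.3 -141.9] F [0.2 0.6 0.3] T [0.11 0.1  0.01] w 31.9 t 16.075
shift cm [ 0.12 -0.    0.19] turn [-0.004  0.005 -0.   ]
[295 172]
```

The picture limit is reached, so I'll go by numbers from here. Gripping the spade; about 9 mm width is expected.

Call:
{"api": "move_arm", "payload": {"increments": [[[0.35,0.1,0,0.1,0,0,0],[0,0,0,0,0,0,0],[0,0,0,0,0,0,0],[0,0,0,0,0,0,0],[0,0,0,0,0,0,0]]], "force": 30}}

```text
time_s: 16.75
ee_pos: [503.9, 328.0, 50.6]
ee_rot: [-179.8, 0.5, -141.9]
force: [0.6, 0.0, -0.4]
gripper_width: 8.7
```

```bash
python3 q.py 63 1.5 48 218.1
```

```text
tcp in clamp 64.0 2.5 50.6
tcp [503.9 328.   50.6] [-179.8    0.5 -141.9] F [ 0.6  0.  -0.4] T [ 0.12  0.08 -0.04] w 8.7 t 16.75
shift cm [0.14 0.02 0.25] turn [-0.004  0.008 -0.001]
```

Call:
{"api": "move_arm", "payload": {"increments": [[[0,0,0,0.02,0,0,0.12],[0,0,0,0.02,0,0,0.17],[0,0,0,0.02,0,0,0.17],[0,0,0,0.02,0,0,0.17]]]}}

```text
time_s: 17.25
ee_pos: [504.1, 327.3, 49.7]
ee_rot: [180.0, 0.5, -179.1]
force: [0.6, -0.5, -0.4]
gripper_width: 9.0
```

```bash
python3 q.py 63 1.5 48 180;python3 -c "
from h import *
print(monitor.state()['qpos'])"
```

```text
tcp in clamp 64.4 1.8 49.7
tcp [504.1 327.3  49.7] [ 180.     0.5 -179.1] F [ 0.6 -0.5 -0.4] T [-0.16  0.06  0.05] w 9.0 t 17.25
shift cm [ 0.14 -0.    0.17] turn [0.001 0.009 0.015]
[ 32.05486948  26.47372251  96.97806109  -0.30976846  56.0751419
 -58.6521978 ]
```

Call:
{"api": "move_arm", "payload": {"increments": [[[0,0,0,0.02,0,0,0.17],[0,0,0,0.02,0,0,0.17],[0,0,0,0.02,0,0,0.17],[0,0,0,0.02,0,0,0.17],[0,0,0,0.02,0,0,0.17],[0,0,0,0.02,0,0,0.17],[0,0,0,0.02,0,0,0.17],[0,0,0,0.02,0,0,0.17],[0,0,0,0.02,0,0,0.17],[0,0,0,0.02,0,0,0.17],[0,0,0,0.02,0,0,0.17],[0,0,0,0.02,0,0,0.17]]]}}

```text
time_s: 18.75
ee_pos: [502.3, 326.1, 47.0]
ee_rot: [179.6, 0.0, 60.2]
force: [0.2, 0.3, -0.5]
gripper_width: 8.7
```

```bash
python3 q.py 63 1.5 45 60;python3 -c "
from h import *
print(monitor.state()['qpos'])"
```

```text
tcp in clamp 62.9 0.3 47.0
tcp [502.3 326.1  47. ] [179.6   0.   60.2] F [ 0.2  0.3 -0.5] T [-0.14  0.35  0.1 ] w 8.7 t 18.75
shift cm [ 0.12 -0.03  0.2 ] turn [0.006 0.001 0.004]
[32.1013245  26.63429709 97.15283535 -0.40850667 56.0684558  62.09115025]
```

Call:
{"api": "move_arm", "payload": {"increments": [[[0,0,0,0.02,0,0,0.17],[0,0,0,0.02,0,0,0.17],[0,0,0,0.02,0,0,0.17],[0,0,0,0.02,0,0,0.17],[0,0,0,0.02,0,0,0.17],[0,0,0,0.02,0,0,0.12],[0,0,0,0.01,0,0,0.06]]]}}

```text
time_s: 19.62
ee_pos: [501.6, 327.2, 45.7]
ee_rot: [179.9, -0.2, -0.8]
force: [1.4, -0.1, -1.0]
gripper_width: 8.5
```

```bash
python3 q.py 63 1.5 45 -11.5
```

```text
tcp in clamp 62.0 1.2 45.7
tcp [501.6 327.2  45.7] [179.9  -0.2  -0.8] F [ 1.4 -0.1 -1. ] T [-0.04  0.46  0.1 ] w 8.5 t 19.625
shift cm [ 0.11 -0.01  0.07] turn [ 0.002 -0.003  0.186]
```

Call:
{"api": "move_arm", "payload": {"increments": [[[0,0,0,0.01,0,0,0.07],[0,0,0,0.01,0,0,0.06],[0,0,0,0,0,0,0.05]]]}}

```text
time_s: 20.0
ee_pos: [501.6, 327.4, 45.5]
ee_rot: [179.9, -0.1, -11.5]
force: [1.0, 0.0, -1.5]
gripper_width: 9.0
```

```bash
python3 q.py 63 1.5 45 -11.5
```

```text
tcp in clamp 61.9 1.5 45.5
tcp [501.6 327.4  45.5] [ 1.799e+02 -1.000e-01 -1.150e+01] F [ 1.   0.  -1.5] T [0.03 0.39 0.04] w 9.0 t 20.0
shift cm [ 0.11 -0.    0.05] turn [ 0.001 -0.002 -0.   ]
```

Call:
{"api": "move_arm", "payload": {"increments": [[[0,0,0,0,0,0,0.05],[0,0,0,0,0,0,0.05]]]}}

```text
time_s: 20.25
ee_pos: [501.7, 327.3, 45.5]
ee_rot: [179.9, -0.2, -17.1]
force: [-1.1, 0.7, -0.0]
gripper_width: 10.5
```

```bash
python3 q.py 63 1.5 45 -11.5
```

```text
tcp in clamp 62.1 1.4 45.5
tcp [501.7 327.3  45.5] [179.9  -0.2 -17.1] F [-1.1  0.7 -0. ] T [0.17 0.41 1.01] w 10.5 t 20.25
shift cm [ 0.09 -0.02  0.05] turn [ 0.002 -0.003 -0.097]
```

The thumbscrew is seated hard: torque jumped to 1.0 N m and the jaws pried open to 10.5 mm, with the spade stopped at about -11.5°. Holding one row, then backing off a quarter turn.

Call:
{"api": "move_arm", "payload": {"increments": [[[0,0,0,0,0,0,0],[0,0,0,0,0,0,-0.06],[0,0,0,-0.02,0,0,-0.12],[0,0,0,-0.02,0,0,-0.17],[0,0,0,-0.02,0,0,-0.17],[0,0,0,-0.02,0,0,-0.17],[0,0,0,-0.02,0,0,-0.17],[0,0,0,-0.02,0,0,-0.17],[0,0,0,-0.02,0,0,-0.17],[0,0,0,-0.02,0,0,-0.17],[0,0,0,-0.02,0,0,-0.12],[0,0,0,0,0,0,0]]]}}

```text
time_s: 21.75
ee_pos: [502.5, 326.0, 47.2]
ee_rot: [179.8, 0.1, 71.0]
force: [-0.9, -0.0, -0.6]
gripper_width: 9.1
```

```bash
python3 q.py 63 1.5 47 78.5
```

```text
tcp in clamp 63.1 0.3 47.2
tcp [502.5 326.   47.2] [1.798e+02 1.000e-01 7.100e+01] F [-0.9 -0.  -0.6] T [-0.11  0.15  0.06] w 9.1 t 21.75
shift cm [ 0.12 -0.02  0.02] turn [ 0.003  0.002 -0.13 ]
```

Call:
{"api": "move_arm", "payload": {"increments": [[[0,0,0,-0.01,0,0,-0.08],[0,0,0,0,0,0,-0.05],[0,0,0,0,0,0,0],[0,0,0,0,0,0,0]]]}}

```text
time_s: 22.25
ee_pos: [502.6, 326.0, 47.4]
ee_rot: [179.8, 0.1, 78.2]
force: [1.0, -0.5, 0.2]
gripper_width: 9.1
```

```bash
python3 q.py 63 1.5 47 78.5; python3 - <<'E'
from q import *
f=eyes.grab_frame("top"); I=f["color"]; g=I.max(2)
roi=np.zeros(g.shape,bool); roi[147:209,297:357]=1
cs,_=cv2.findContours(((g>110)&roi).astype(np.uint8),cv2.RETR_EXTERNAL,cv2.CHAIN_APPROX_NONE)
for q in cs:
    if len(q)>12: print("tray",np.round(cv2.minAreaRect(ray(f,q.reshape(-1,2),12)[:,:2].astype(np.float32)),1) if 0 else cv2.minAreaRect(ray(f,q.reshape(-1,2),12)[:,:2].astype(np.float32)))
for n in("scene","top"):
    f=eyes.grab_frame(n); C=cloud(f); L=np.stack([(C[...,:2]-c)@ux,(C[...,:2]-c)@uy,C[...,2]],-1)
    k=(L[...,2]>46)&(L[...,2]<58)&(abs(L[...,1]-1)<14)&(L[...,0]<50)&(L[...,0]>-110); P=L[k]
    print(n,k.sum(),np.percentile(P,[1,50,99],axis=0).round(1).tolist() if k.sum() else "")
    for p,nm in(([627.7,276.6],"loupe"),([436.4,-209.3],"bottle")):
        k=(np.hypot(C[...,0]-p[0],C[...,1]-p[1])<35)&(C[...,2]>20)&(C[...,2]<75); print(nm,k.sum(),np.median(C[k],axis=0).round(1) if k.sum() else "")
E
```

```text
tcp in clamp 63.2 0.3 47.4
tcp [502.6 326.   47.4] [1.798e+02 1.000e-01 7.820e+01] F [ 1.  -0.5  0.2] T [-0.17  0.1   0.03] w 9.1 t 22.25
shift cm [ 0.12 -0.02  0.04] turn [ 0.003  0.002 -0.006]
tray ((499.9575500488281, 16.89934539794922), (77.79072570800781, 11.494026184082031), 1.406269907951355)
tray ((492.996337890625, 63.87435531616211), (141.0464630126953, 14.320507049560547), 3.927500009536743)
tray ((497.3823547363281, 157.5853729248047), (9.044402122497559, 149.80526733398438), 89.84634399414062)
scene 108 [[-73.2, -9.5, 46.3], [-15.2, -3.7, 49.9], [47.6, 5.6, 53.2]]
loupe 84 [626.3 273.9  35.4]
bottle 197 [ 430.9 -219.    39.8]
top 0 
loupe 143 [629.3 279.6  36. ]
bottle 80 [ 434.9 -211.6   46.2]
```

```bash
python3 -c "
from h import *
print(monitor.state()['ee_rot'],monitor.state()['gripper_width'],job.job_done())"
```

```text
the job is handed in; nothing more can be done
[1.79845106e+02 1.25994639e-01 7.82235983e+01] 8.928474203352907 None
```

I picked the long thick bar out of the tray, laid it in the plain V-block and slid it under the stirrup to the end stop. I then turned the thumbscrew clockwise until it seated hard, backed it off a quarter turn, and handed the job in at about 22 s, still gripping it.

**Last checks:**
- **Bar home:** pushing into the stop gave 7 N with no further motion. Its rear end was at clamp x ≈ -74.5 mm before I let go (-75 expected). A rougher scene-camera check at the end gave about -73.
- **Thumbscrew seated:** torque jumped to 1.0 N m at yaw about -11.5°, which matches the clamp's measured yaw. The pad's force on the bar can't be read, so that part is inferred.
- **Backed off:** the jaws are at yaw 78.2°, which is 89.7° (1.57 rad) off the seat. They are closed to 9 mm on the spade with a 30 N grip set.
- **Everything else:** the other three bars are where they were in the tray. The loupe and bottle read within about 4 mm of their starting places in the top view. The scene camera had the bottle about 11 mm off, but it sees its side rather than its top, and the arm never went near it.

**What disagreed or failed:**
- **First grasp missed:** the real fingertips are about 35 mm short of the reported tool point. I measured this in two cameras, corrected for it, and the second grasp held.
- **Clamp axis:** it lay about 1.4 mm to one side of my first estimate; I corrected for that too.
- **Grip not seen:** the picture limit was reached before I could view the thumbscrew grip, so everything after that rests on measured numbers only.

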